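# Lock the pivot pin with its hairpin clip

### The job

The pivot pin of the bench bracket still needs its clip. Take the larger of the two hairpin clips out of the wooden rack and push it straight down onto the end of the pin, its straight leg going through the cross hole, until the bowed leg has snapped round the shank and hugs it. Leave the clip there upright and leave the small clip in the rack.

Things in the scene. Friction and masses are not known exactly. Their poses are not given: they have to be found in the camera images.
- hairpin_clip: The larger of two R-shaped clips of 7 mm steel wire, 126 mm tall, upright in a slotted hardwood rack 56 mm high. Origin: point of the straight leg that belongs at the hole's centre. z up; straight leg ends 50 mm below; x to the bowed leg; y square to the clip's flat plane. Coil on top is the grip: 37 mm across, 14 mm thick along y (pinch across y), centre at x +15, z +58 mm. 50 to 80 g.
- small_clip: The smaller clip in the rack's other slot, 70 % of the size: 88 mm tall, coil 26 mm across, wire 5 mm, coil centre at x +10.5, z +41 mm; origin and axes as on the larger. Too small for this pin. The slots lie 72 mm apart, in line with the clips' planes, 50 mm deep; which clip is in which varies.
- pin_hole (a point): Centre of the vertical hole through a level steel pin 32 mm thick in a fixed grey bracket, 80 mm above the bench. y along the pin, z up. Hole 11 mm wide, countersunk to 20 mm. The pin's free end is 24 mm away to -y; washer and bracket lug (top 102 mm above the bench) begin 25 mm away to +y. Clip y must lie along this y, either way round: the bowed leg may hang on the +x or -x side.
- clip_spring (a joint): Opening of the larger clip's bowed leg about the coil, rad: 0 relaxed, about 0.1 riding over the shank, near 0 once snapped round it. Spring 2 N m/rad, lightly preloaded; pressing on takes about 5 to 15 N over the last 25 mm. The bow is 29 mm inside, narrows to 8 mm from the straight leg's axis 14 mm below the origin, flares to x +26 mm at its end, level with the straight leg's.

How it is judged:
At the end, for the whole second after the job is handed in: The larger clip's straight leg is through the cross hole with its origin within 10 mm of the hole's centre, the bowed leg has closed round the shank (opening under 0.04 rad), the clip's plane is square to the pin within 0.3 rad and the clip is upright within 0.35 rad, released and at rest (distance between hairpin_clip and pin_hole below 0.01 m and value of joint clip_spring below 0.04 rad and angle between the y axis of hairpin_clip and the y axis of pin_hole, either way round below 0.3 rad and angle between hairpin_clip's own z axis and vertical below 0.35 rad and linear speed of hairpin_clip below 0.02 m/s); the robot touches nothing.
It fails at once if the small clip is taken out of its place in the rack (moved more than 25 mm) (distance of small_clip from where it was at the start of the episode above 0.025 m).
It also fails if it takes over 40 s, if anything falls off the work surface, if the arm or the gripper's body presses on something with over 40 N, if the wrist force passes 120 N, or if a joint passes its speed limit or range.

### The arm

A 7-joint arm with a two-finger parallel gripper is mounted at the origin on a cart in front of the work surface, level with it; the furniture and walls round the work are solid. World frame = base frame: x ahead of the robot, y to its left, z up, the work surface at z = 0. Lengths are in m, angles in rad, forces in N, time in s.
With the tool pointing down it reaches from about 0.35 to 0.9 m from the base axis. Payload 8.1 kg.
Tool frame: the origin (TCP) lies at the very end of the fingers, on their centre line; the grasp point (between the pads) lies arm.hold_point_z behind it (arm.hold_point_z is the distance from the TCP to the grasp point, in m); z points along the fingers, y is the line along which they close (so a half turn about z gives the same grasp; the last joint's range is limited). The gripper opens to 92 mm and grips with 3 to 60 N. Pads are 19 mm wide; open, the fingers measure 130 mm over their backs; the gripper's body (75 mm by 190 mm) begins 47 mm behind the grasp point.
Start: joints at [-1.426, 0.434, 0.025, 1.573, -0.012, 1.134, -0.075], TCP at [0.153, 0.606, 0.227] pointing down, gripper open.
Joint ranges: [-2.62, 2.62], [-0.44, 2.09], [-1.27, 1.32], [0.08, 2.57], [-1.32, 4.46], [0.12, 2], [-2.74, 2.74]. Speed limits (rad/s): [2.22, 2.22, 3.01, 3.01, 3.14, 3.14, 3.14].

### API

Orientations are given as a rotation vector (axis times angle).
In Python, from cell import arm, vision, job, cut_out gives the robot as it stands. The module is installed in compiled form; this text tells all that it offers.
- The arm moves only by the tool play_rows, never from a script. Its argument "increments" is text: rows parted by semicolons, each of 5 numbers parted by spaces: the shift along the tool's x, y, z in cm, then the turn about the tool's z in degrees, then the opening, from -1 (shut) to 1 (fully open), so that 0 is half open. A call has 1 to 5 rows; each row shifts and turns the commanded pose from where the row before left it, along the tool's axes as they then stand; what a row does not reach is not made up. A row lasts 1/12 s, in which the tool goes at most 41.7 mm and 7.16 degrees, less where a joint would pass 70% of its speed; a pose out of reach is approached as far as the arm can. A call is refused whole if a number of a shift passes 4.17 or a number of a turn 7.16, either way. A call with a gripper value outside its range is refused whole. The fingers move at their own pace and stop on an object; "grip_force" is the grip in N (left out, the last holds). Time passes only in rows, so rows that do not move let the fingers close. It gives the time, the measured TCP pose, the force, the opening and the grip force at its end, in the units of the state.
- arm.observe(): the state, without advancing time (a new reading comes with each control period).
- vision.get_image(name): name is "scene" or "top"; returns a dict with "frame" (384x512x3 uint8, red, green, blue), "z_map" (384x512 float32, m along the optical axis (not along the pixel's ray), 0 where there is no reading), "mtx" (3x3 intrinsics, pixels), "cam_to_world" (4x4, takes a point from camera to world coordinates). Camera axes: x right, y up, looking along -z (the intrinsics and any distortion apply to the point x, -y, -z); pixel columns grow to the right and rows downward; lengths in m; the calibration is good to about 2 mm. A picture is of the moment at which its call begins.
- job.sign_off(): hands the job in; it is judged then, once.
Trained networks look in a picture, given as the dict that the camera call returned (one of the last four; its "shot" number tells which), for a name from the list of things; names that differ only in an ending like _2 or _b are one class to them, and where a whole thing is asked for, a point or a joint stands for the part that bears it (a point fixed in the world has none). Each returns a list of dicts, best first, with "confidence" (0 to 1); they miss things now and then, are a little off and sometimes report something else, mostly with a low value. They report only what shows in the picture. A call takes as long as a camera call.
- cut_out(query, picture): "mask" (384x512 bool, what is visible of it) and "point" ([row, column] in pixels, amid what is visible of it).
The state is a dict: "clock": time; "joints": joint angles; "dq": joint speeds; "joint_efforts": joint torques, N m; "position": TCP position; "ee_rot": TCP orientation; "force": force on the tool from outside, world axes, zero at the start; "ft_torque": the same for the moment, N m; "width": opening from 0.0 (shut) to 1.0 (fully open); "gripper_force": force on a finger pad.
Only numpy, scipy, OpenCV 4.12 (cv2) and the standard library are available. Lean on these libraries where they do the work, as an engineer would, in place of code of your own. Each camera call takes 0.05 s, during which the arm holds its last target. There are 200 camera calls.

## Working session

There is one attempt and no reset: what is moved stays moved. The work goes in short steps, Python scripts to look and compute and a tool call to move; the robot and the scene stay as the last step left them, time stands still between calls to the robot, and variables do not carry over. Pictures are saved under pics/ and viewed, at most 10 in all, crops included, and the job is handed in when it is done.

Besides the shell and the picture viewer there is one more tool, called after "Call:" in YAML: its name, and indented under it one key for each argument. play_rows: Moves the arm, as the interface text tells. Its arguments: {"type":"object","properties":{"increments":{"type":"string"},"grip_force":{"type":"number"}},"required":["increments"]}

```bash
mkdir -p pics; cat > h.py <<'E'
import numpy as np,cv2
from cell import arm,vision,job,cut_out
def world(p,mask=None):
    z=p["z_map"];K=p["mtx"];T=p["cam_to_world"]
    v,u=np.mgrid[:z.shape[0],:z.shape[1]]
    X=np.stack([(u-K[0,2])/K[0,0]*z,-(v-K[1,2])/K[1,1]*z,-z,np.ones_like(z)],-1)@T.T
    X=X[...,:3]; X[z<=0]=np.nan
    return X if mask is None else X[mask&(z>0)]
def save(p,n): cv2.imwrite("pics/"+n,p["frame"][...,::-1])
E
python3 - <<'E'
from h import *
s=arm.observe();print(s,arm.hold_point_z)
ims=[]
for c in("scene","top"):
    p=vision.get_image(c);ims.append(p["frame"]);print(c,p["cam_to_world"].round(3).tolist(),p["mtx"].tolist(), p.get("shot"))
    for q in("hairpin_clip","small_clip","pin_hole"):
        for r in cut_out(q,p)[:3]:
            W=world(p,r["mask"]);print(q,round(r["confidence"],2),r["point"],len(W),np.nanmedian(W,0).round(3),np.nanmin(W,0).round(3),np.nanmax(W,0).round(3))
    save(p,c+"0.png")
E
```

```text
{'clock': 0.0, 'joints': array([-1.42561837,  0.43520593,  0.02501199,  1.57408664, -0.01159748,
        1.13397808, -0.07508489]), 'dq': array([-1.52186994e-03,  1.29194040e-03, -7.03822327e-04,  2.42222294e-05,
       -2.00270513e-03,  9.27310768e-04, -2.41302477e-04]), 'joint_efforts': array([ 1.83038424e-03, -6.67862821e+01,  9.86196287e-01, -3.14447844e+01,
       -6.02817675e-02,  4.32719069e-02,  1.50455844e-04]), 'position': array([0.15323696, 0.60541041, 0.22596005]), 'ee_rot': array([-3.88348392e-01, -3.11746448e+00,  2.40742457e-03]), 'force': array([-0.17856755,  0.70575361,  0.44898805]), 'ft_torque': array([-0.00253007, -0.02203418,  0.00539146]), 'gripper_force': 0.0, 'width': 1.0005289408140745} 0.0188
scene [[-0.739, 0.377, -0.559, 0.021], [-0.674, -0.424, 0.605, 0.518], [-0.009, 0.824, 0.567, 0.624], [0.0, 0.0, 0.0, 1.0]] [[455.91232736651176, 0.0, 260.430209568953], [0.0, 455.91232736651176, 194.4290215159766], [0.0, 0.0, 1.0]] 1
hairpin_clip 0.93 [255.4, 223.0] 318 [0.459 0.141 0.106] [ 0.442  0.055 -0.   ] [0.546 0.149 0.134]
small_clip 0.48 [252.8, 184.4] 193 [0.536 0.162 0.076] [ 0.52   0.106 -0.001] [0.618 0.17  0.096]
pin_hole 0.68 [211.3, 292.2] 2776 [ 0.488 -0.097  0.051] [ 0.442 -0.305 -0.003] [ 0.658 -0.046  0.104]
top [[0.022, 0.991, -0.131, 0.403], [-1.0, 0.021, -0.008, 0.015], [-0.005, 0.131, 0.991, 1.094], [0.0, 0.0, 0.0, 1.0]] [[398.6823142903685, 0.0, 262.0933543862195], [0.0, 398.6823142903685, 198.8644760267668], [0.0, 0.0, 1.0]] 2
hairpin_clip 0.46 [224.3, 216.2] 79 [0.463 0.135 0.129] [0.449 0.127 0.01 ] [0.479 0.143 0.136]
small_clip 0.5 [198.1, 208.1] 44 [0.536 0.16  0.092] [0.525 0.153 0.018] [0.548 0.166 0.098]
pin_hole 0.82 [213.2, 313.4] 1649 [ 0.498 -0.105  0.088] [ 0.447 -0.2   -0.008] [ 0.592 -0.048  0.106]
```

```bash
python3 - <<'E'
from h import *
a=cv2.imread("pics/scene0.png")[150:310,140:360];b=cv2.imread("pics/top0.png")[160:270,170:370]
cv2.imwrite("pics/c0.png",cv2.resize(a,None,fx=3.6,fy=3.6,interpolation=2));cv2.imwrite("pics/c1.png",cv2.resize(b,None,fx=4,fy=4,interpolation=2))
p=vision.get_image("top")
for q in("hairpin_clip","small_clip","pin_hole"):
    r=cut_out(q,p)[0];W=world(p,r["mask"]);lo={"hairpin_clip":.115,"small_clip":.08,"pin_hole":.09}[q]
    P=W[W[:,2]>lo]
    if q=="pin_hole": P=W[(W[:,2]>.085)&(W[:,2]<.099)]
    c,(sz),an=cv2.minAreaRect(P[:,:2].astype(np.float32)*1000);print(q,len(P),c,sz,an,P.mean(0),P[:,2].max())
    if q=="pin_hole":
        P=W[W[:,2]>.0995];print("lug",cv2.minAreaRect(P[:,:2].astype(np.float32)*1000),P.mean(0))
E
```

```text
hairpin_clip 80 (462.8224792480469, 137.4466094970703) (34.912200927734375, 13.382019996643066) 17.44390296936035 [0.46192822 0.13677358 0.12799773] 0.1337712697143958Traceback (most recent call last):
  File "<stdin>", line 6, in <module>
IndexError: list index out of range
```

View pics/c0.png

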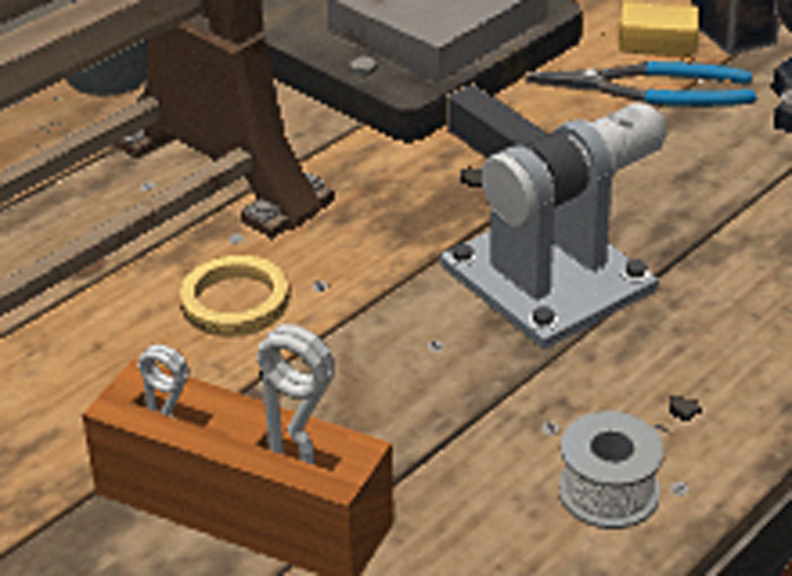

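View pics/c1.png

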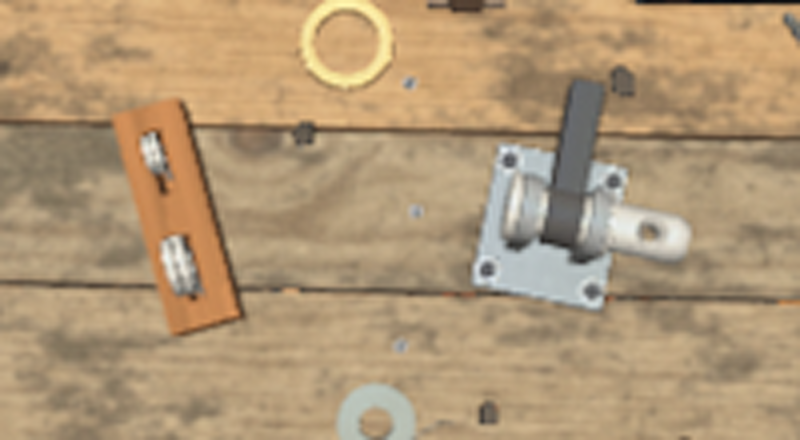

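The scene crop shows the larger clip's straight leg on the left (far from the robot) and the bowed leg on the right, so clip +x points towards the robot. The top crop shows the rack running at about 17° and the hole at crop (650,232), which is top pixel (332.5,218).

```bash
python3 - <<'E'
from h import *
p=vision.get_image("top");K=p["mtx"];T=p["cam_to_world"]
W=world(p)
def ray(u,v,z):
    d=T[:3,:3]@np.array([(u-K[0,2])/K[0,0],-(v-K[1,2])/K[1,1],-1]);o=T[:3,3];return o+d*(z-o[2])/d[2]
print("hole guess",ray(332,217.5,.09),ray(332,217.5,.096))
# dark hole pixels / depth
for v in range(208,228,1): print(v,(W[v,322:346,2]*1000).round().tolist()[::1])
g=p["frame"].mean(2)
for v in range(212,224): print(v,g[v,324:342].astype(int).tolist())
# pin: z>0.085 left of lug
m=np.zeros(g.shape,bool);m[200:235,325:350]=1
P=W[m&(W[...,2]>.082)]
print(len(P),P[:,:2].min(0),P[:,:2].max(0),cv2.minAreaRect(P[:,:2].astype(np.float32)*1000))
P=W[m&(W[...,2]>.092)];print("ridge",len(P),P.mean(0),cv2.fitLine(P[:,:2].astype(np.float32),cv2.DIST_L2,0,.01,.01).ravel())
q=vision.get_image("scene");W=world(q)
for n in("hairpin_clip","pin_hole"):
    r=cut_out(n,q)[0];P=W[r["mask"]&np.isfinite(W[...,2])]
    if n=="pin_hole":
        P=P[(P[:,1]<-.115)&(P[:,2]>.08)&(P[:,2]<.1)];print(len(P),P.min(0),P.max(0),P.mean(0))
        P=P[P[:,2]>.093];print("ridge",len(P),P.mean(0),cv2.fitLine(P[:,:2].astype(np.float32),cv2.DIST_L2,0,.01,.01).ravel())
    else:
        P=P[(P[:,2]>.09)&(P[:,1]>.1)];a=np.radians(17.4);e=np.array([np.cos(a),np.sin(a)]);f=np.array([-e[1],e[0]])
        Q=P[P[:,2]>.1];print("clip",len(P),"along",np.percentile(Q[:,:2]@e,[1,50,99]),"across",np.percentile(Q[:,:2]@f,[1,50,99]),"z",P[:,2].max(),cv2.fitLine(P[:,:2].astype(np.float32),cv2.DIST_L2,0,.01,.01).ravel())
        print("from top: along",np.array([.4628,.1374])@e,np.array([.4628,.1374])@f)
E
```

```text
hole guess [ 0.49149776 -0.15436451  0.09      ] [ 0.49096742 -0.15335351  0.096     ]
208 [94.0, 89.0, 84.0, 12.0, -3.0, 3.0, 2.0, 3.0, 3.0, 4.0, 2.0, -0.0, -1.0, 3.0, -1.0, 4.0, 2.0, -1.0, 1.0, 1.0, -0.0, -1.0, 2.0, 2.0]
209 [99.0, 95.0, 91.0, 8.0, 1.0, 2.0, -2.0, 1.0, -1.0, 5.0, -1.0, 2.0, 2.0, 2.0, 2.0, 1.0, 0.0, 3.0, 1.0, 1.0, 0.0, 4.0, 3.0, 5.0]
210 [100.0, 96.0, 95.0, 85.0, 3.0, -2.0, 4.0, -2.0, 4.0, -2.0, 0.0, 3.0, 0.0, 3.0, 1.0, 2.0, -0.0, 2.0, -2.0, 0.0, -3.0, 0.0, -3.0, 0.0]
211 [97.0, 98.0, 100.0, 92.0, 89.0, 87.0, 89.0, 87.0, 85.0, 2.0, 3.0, -1.0, -1.0, -1.0, 2.0, -2.0, 1.0, 0.0, -0.0, -1.0, 2.0, -2.0, 2.0, -3.0]
212 [103.0, 98.0, 95.0, 95.0, 94.0, 92.0, 93.0, 93.0, 90.0, 93.0, 91.0, 85.0, 86.0, 84.0, 1.0, -0.0, 5.0, -4.0, -2.0, 1.0, 0.0, 2.0, 6.0, 4.0]
213 [102.0, 100.0, 98.0, 97.0, 96.0, 98.0, 95.0, 95.0, 95.0, 94.0, 92.0, 92.0, 92.0, 95.0, 92.0, 90.0, 88.0, 83.0, -0.0, 2.0, 3.0, 1.0, 1.0, 2.0]
214 [101.0, 104.0, 93.0, 96.0, 94.0, 98.0, 95.0, 95.0, 94.0, 96.0, 93.0, 90.0, 94.0, 95.0, 92.0, 93.0, 92.0, 92.0, 91.0, 87.0, 2.0, -1.0, 1.0, -1.0]
215 [104.0, 105.0, 97.0, 95.
[... 2968 characters left out ...]
166, 150]
205 [ 0.47314148 -0.18004165] [ 0.51063968 -0.13545575] ((491.2731628417969, -156.7219696044922), (45.55373001098633, 31.53220558166504), 80.11214447021484)
ridge 126 [ 0.49134564 -0.15590727  0.09510634] [ 0.21005434  0.9776897   0.49134564 -0.15590727]
clip 318 along [0.46297842 0.47940067 0.49615774] across [-0.01112234 -0.00127077  0.00252279] z 0.13472447850597374 [0.9489808  0.31533387 0.45852432 0.14077567]
from top: along 0.4827106288933193 -0.007283457517980443
299 [ 0.46926154 -0.17821617  0.08014552] [ 0.58284798 -0.11510862  0.09983486] [ 0.49115735 -0.14233073  0.09163367]
ridge 149 [ 0.50443429 -0.13743471  0.09547674] [ 0.92792064  0.37277782  0.5044343  -0.1374347 ]
```

```bash
cat >> h.py <<'E'
def go(x,y,z,yaw):
    "tool-frame cm/deg to world target; yaw = angle of tool x (deg)"
    from scipy.spatial.transform import Rotation as R
    s=arm.observe();M=R.from_rotvec(s["ee_rot"]).as_matrix();th=np.degrees(np.arctan2(M[1,0],M[0,0]))
    print("t",round(s["clock"],2),"pos",s["position"].round(4),"yaw",round(th%360,2),"tilt z",M[:,2].round(3),"w",round(float(s["width"]),3),"F",s["force"].round(1),"gf",round(float(s["gripper_force"]),1))
    print("delta tool cm",(M.T@(np.array([x,y,z])-s["position"])*100).round(2),"turn",round(-((yaw-th+180)%360-180),2))
E
python3 - <<'E'
from h import *
for c in("scene","top"):
    W=world(vision.get_image(c)).reshape(-1,3);W=W[np.isfinite(W[:,2])]
    a=np.array([.153,.605]);b=np.array([.4617,.137])
    for b0,b1,n in((a,b,"p1"),(b,np.array([.491,-.155]),"p2")):
        d=b1-b0;L=np.linalg.norm(d);t=(W[:,:2]-b0)@d/L;s=abs((W[:,:2]-b0)@np.array([-d[1],d[0]])/L)
        k=(t>-.1)&(t<L+.1)&(s<.15)&(W[:,2]>.11)
        print(c,n,k.sum(),W[k][np.argsort(-W[k][:,2])[:400:50]].round(2).tolist())
go(.4617,.137,.226,197.4)
E
```

```text
scene p1 193 [[0.46, 0.13, 0.13], [0.46, 0.15, 0.13], [0.47, 0.15, 0.13], [0.44, 0.14, 0.12]]
scene p2 193 [[0.46, 0.13, 0.13], [0.46, 0.15, 0.13], [0.47, 0.15, 0.13], [0.44, 0.14, 0.12]]
top p1 460 [[0.17, 0.51, 0.3], [0.47, 0.13, 0.13], [0.48, 0.14, 0.13], [0.33, 0.58, 0.12], [0.33, 0.55, 0.12], [0.34, 0.57, 0.12], [0.35, 0.56, 0.12], [0.34, 0.59, 0.12]]
top p2 85 [[0.46, 0.13, 0.14], [0.45, 0.14, 0.13]]
t 0.85 pos [0.1533 0.6059 0.2268] yaw 165.8 tilt z [-0.  0. -1.] w 1.001 F [ 0.2 -0.2 -0.2] gf 0.0
delta tool cm [-41.4  -37.89   0.07] turn -31.6
```

Call:
play_rows:
  increments: "0 0 0 -6.3 1;0 0 0 -6.3 1;0 0 0 -6.3 1;0 0 0 -6.3 1;0 0 0 -6.3 1"

```text
clock: 1.27
position: [0.1533, 0.6059, 0.2267]
ee_rot: [-0.481, 3.105, 0.0]
force: [1.2, 0.6, -0.1]
width: 1.003
gripper_force: 0.0
```

Call:
play_rows:
  increments: "-1.03 -3.6 0 0 1;-1.03 -3.6 0 0 1;-1.03 -3.6 0 0 1;-1.03 -3.6 0 0 1;-1.03 -3.6 0 0 1"

```text
clock: 1.68
position: [0.2568, 0.4478, 0.2268]
ee_rot: [-0.472, 3.106, 0.0]
force: [-0.2, -0.3, -0.0]
width: 0.997
gripper_force: 0.0
```

Call:
play_rows:
  increments: "-1.03 -3.6 0 0 1;-1.03 -3.6 0 0 1;-1.03 -3.6 0 0 1;-1.03 -3.6 0 0 1;-1.03 -3.6 0 0 1"

```text
clock: 2.1
position: [0.3595, 0.2912, 0.2271]
ee_rot: [-0.472, 3.105, 0.001]
force: [0.2, 0.5, 0.0]
width: 1.0
gripper_force: 0.0
```

Call:
play_rows:
  increments: "-1.03 -3.4 0 0 1;-1.03 -3.4 0 0 1;-1.03 -3.4 0 0 1;0 0 0 0 1;0 0 0 0 1"

```text
clock: 2.52
position: [0.4196, 0.2028, 0.2269]
ee_rot: [-0.465, 3.106, -0.0]
force: [-0.7, 0.1, -0.0]
width: 1.002
gripper_force: 0.0
```

```bash
python3 - <<'E'
from h import *
go(.4617,.137,.226,197.4)
E
```

```text
t 2.52 pos [0.4196 0.2028 0.2269] yaw 197.03 tilt z [ 0.001 -0.    -1.   ] w 1.002 F [-0.7  0.1 -0. ] gf 0.0
delta tool cm [-2.1  -7.52  0.09] turn -0.37
```

Call:
play_rows:
  increments: "-1.05 -3.76 0 -0.3 1;-1.05 -3.76 0 0 1;0 0 3 0 1;0 0 3 0 1;0 0 0 0 1"

```text
clock: 2.93
position: [0.4581, 0.139, 0.1627]
ee_rot: [0.48, -3.098, 0.002]
force: [-2.6, 0.0, -0.9]
width: 1.001
gripper_force: 0.0
```

```bash
python3 - <<'E'
from h import *
go(.4617,.137,.095,197.4)
p=vision.get_image("scene");cv2.imwrite("pics/g0.png",cv2.resize(p["frame"][150:330,120:320,::-1],None,fx=3.3,fy=3.3,interpolation=2))
E
```

```text
t 2.93 pos [0.4581 0.139  0.1627] yaw 197.63 tilt z [-0.007 -0.002 -1.   ] w 1.001 F [-2.6  0.  -0.9] gf 0.0
delta tool cm [-0.33 -0.29  6.77] turn 0.23
```

View pics/g0.png

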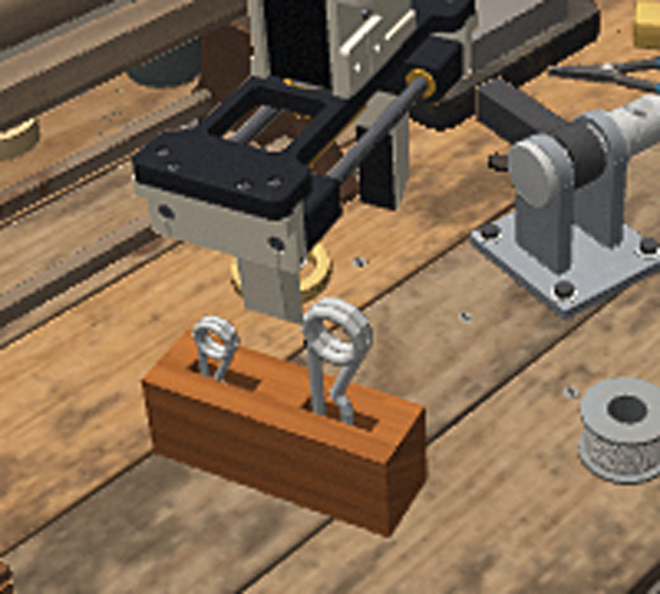

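The open fingers straddle the large clip from above, with the near finger on its +y side at crop (275,295). The view also confirms the kinked, bowed leg on the right. I'll let the arm settle and re-read the pose.

Call:
play_rows:
  increments: "0 0 1.5 0 1;0 0 0 0 1;0 0 0 0 1"

```text
clock: 3.23
position: [0.4611, 0.1402, 0.1528]
ee_rot: [-0.483, 3.104, 0.001]
force: [0.3, -0.4, 0.7]
width: 1.003
gripper_force: 0.0
```

```bash
python3 - <<'E'
from h import *
go(.4617,.137,.095,197.4)
E
```

```text
t 3.23 pos [0.4611 0.1402 0.1528] yaw 197.69 tilt z [ 0.  0. -1.] w 1.003 F [ 0.3 -0.4  0.7] gf 0.0
delta tool cm [ 0.04 -0.33  5.78] turn 0.29
```

Call:
play_rows:
  increments: "0.04 -0.33 1.5 0.3 1;0 0 1.5 0 1;0 0 1.5 0 1;0 0 1.3 0 1;0 0 0 0 1"

```text
clock: 3.65
position: [0.4611, 0.1364, 0.0933]
ee_rot: [0.474, -3.104, 0.0]
force: [0.8, -0.1, 0.1]
width: 0.997
gripper_force: 0.0
```

Call:
play_rows:
  increments: "0 0 0 0 1;0 0 0 0 0.3;0 0 0 0 -0.2;0 0 0 0 -0.4;0 0 0 0 -0.5"
  grip_force: 10

```text
clock: 4.07
position: [0.4621, 0.1361, 0.0944]
ee_rot: [-0.472, 3.105, 0.001]
force: [0.7, -0.0, 0.0]
width: 0.759
gripper_force: 0.0
```

```bash
python3 - <<'E'
from h import *
go(.4617,.137,.095,197.4)
E
```

```text
t 4.07 pos [0.4621 0.1361 0.0944] yaw 197.3 tilt z [ 0.001  0.001 -1.   ] w 0.759 F [ 0.7 -0.   0. ] gf 0.0
delta tool cm [ 0.01  0.09 -0.06] turn -0.1
```

Call:
play_rows:
  increments: "0 0.09 0 0 -1;0 0 0 0 -1;0 0 0 0 -1;0 0 0 0 -1;0 0 0 0 -1"
  grip_force: 8

```text
clock: 4.48
position: [0.4614, 0.1367, 0.0937]
ee_rot: [0.472, -3.106, 0.0]
force: [0.3, 0.0, 0.1]
width: 0.396
gripper_force: 0.0
```

Call:
play_rows:
  increments: "0 0 0 0 -1;0 0 0 0 -1;0 0 0 0 -1;0 0 0 0 -1;0 0 0 0 -1"
  grip_force: 8

```text
clock: 4.9
position: [0.4613, 0.1372, 0.0937]
ee_rot: [0.473, -3.106, -0.001]
force: [-0.6, 2.4, -0.1]
width: 0.152
gripper_force: 8.0
```

Call:
play_rows:
  increments: "0 0 0 0 -1;0 0 0 0 -1;0 0 0 0 -1;0 0 -0.5 0 -1;0 0 -1.5 0 -1"
  grip_force: 60

```text
clock: 5.32
position: [0.46, 0.1367, 0.1126]
ee_rot: [0.473, -3.102, 0.001]
force: [-1.6, 4.7, -3.4]
width: 0.144
gripper_force: 60.0
```

Call:
play_rows:
  increments: "0 0 -2.5 0 -1;0 0 -2.5 0 -1;0 0 -2.5 0 -1;0 0 -2.5 0 -1;0 0 0 0 -1"

```text
clock: 5.73
position: [0.4641, 0.1366, 0.2185]
ee_rot: [-0.469, 3.099, 0.002]
force: [0.9, 0.4, -0.7]
width: 0.141
gripper_force: 60.0
```

```bash
python3 - <<'E'
from h import *
go(.476,-.158,.217,170)
p=vision.get_image("scene");cv2.imwrite("pics/g1.png",cv2.resize(p["frame"][120:310,120:320,::-1],None,fx=3,fy=3,interpolation=2))
E
```

```text
t 5.73 pos [0.4641 0.1366 0.2185] yaw 197.22 tilt z [ 0.007  0.002 -1.   ] w 0.141 F [ 0.9  0.4 -0.7] gf 60.0
delta tool cm [  7.59 -28.49   0.1 ] turn 27.22
```

View pics/g1.png

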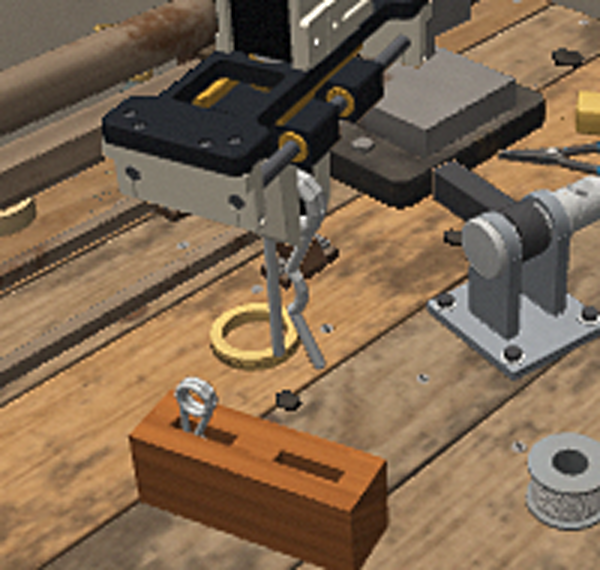

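The larger clip hangs upright in the gripper, its straight leg tip at crop (278,355) and the bowed leg to the right. The small clip is still in the rack. Next: turn and carry it over the pin.

Call:
play_rows:
  increments: "0 0 0 6.8 -1;0 0 0 6.8 -1;0 0 0 6.8 -1;0 0 0 6.8 -1;0 0 0 0 -1"

```text
clock: 6.2
position: [0.461, 0.136, 0.2129]
ee_rot: [-0.281, -3.128, 0.002]
force: [0.4, -1.0, -0.8]
width: 0.142
gripper_force: 60.0
```

Call:
play_rows:
  increments: "-0.78 -3.54 0 0 -1;-0.78 -3.54 0 0 -1;-0.78 -3.54 0 0 -1;-0.78 -3.54 0 0 -1;-0.78 -3.54 0 0 -1"

```text
clock: 6.62
position: [0.4687, -0.0463, 0.2133]
ee_rot: [-0.264, -3.13, 0.001]
force: [0.9, 0.3, 0.7]
width: 0.14
gripper_force: 60.0
```

Call:
play_rows:
  increments: "-0.78 -3.54 0 0 -1;-0.78 -3.54 0 0 -1;-0.78 -3.54 0 0 -1;0 0 0 0 -1;0 0 0 0 -1"

```text
clock: 7.03
position: [0.4733, -0.1556, 0.2132]
ee_rot: [-0.273, -3.129, 0.002]
force: [0.2, 0.7, -2.2]
width: 0.141
gripper_force: 60.0
```

Call:
play_rows:
  increments: "0 0 0 0 -1;0 0 0 0 -1"

```text
clock: 7.2
position: [0.4741, -0.1517, 0.2133]
ee_rot: [-0.266, -3.129, -0.001]
force: [-0.0, -0.0, -0.5]
width: 0.144
gripper_force: 60.0
```

```bash
python3 - <<'E'
from h import *
go(.4767,-.1529,.217,170)
p=vision.get_image("scene");r=cut_out("hairpin_clip",p)
if r:
    m=r[0]["mask"];W=world(p,m);print(r[0]["confidence"],len(W))
    a=np.radians(170);e=np.array([np.cos(a),np.sin(a)]);f=np.array([np.sin(a),-np.cos(a)]);o=np.array(arm.observe()["position"])
    for z in np.arange(.12,.25,.01):
        Q=W[(abs(W[:,2]-z)<.005)&(W[:,1]>-.25)]
        if len(Q): print(round(z,3),len(Q),"along",np.sort((Q[:,:2]-o[:2])@e*1000).round().tolist(),"across",np.median((Q[:,:2]-o[:2])@f*1000).round(1))
cv2.imwrite("pics/g2.png",cv2.resize(p["frame"][100:260,220:380,::-1],None,fx=3.7,fy=3.7,interpolation=2))
E
```

```text
t 7.2 pos [ 0.4741 -0.1517  0.2133] yaw 170.29 tilt z [-0.001  0.001 -1.   ] w 0.144 F [-0.  -0.  -0.5] gf 60.0
delta tool cm [-0.28 -0.07 -0.37] turn 0.29
0.78 358
0.13 17 along [-15.0, -14.0, -12.0, -12.0, -11.0, -11.0, 9.0, 9.0, 11.0, 12.0, 12.0, 12.0, 12.0, 13.0, 13.0, 13.0, 16.0] across 2.1
0.14 32 along [-17.0, -17.0, -16.0, -15.0, -14.0, -13.0, -13.0, -12.0, -11.0, -11.0, -11.0, -11.0, -11.0, -10.0, 4.0, 4.0, 4.0, 6.0, 7.0, 8.0, 8.0, 9.0, 9.0, 9.0, 10.0, 10.0, 10.0, 10.0, 10.0, 10.0, 12.0, 13.0] across 1.7
0.15 30 along [-16.0, -15.0, -15.0, -14.0, -14.0, -14.0, -13.0, -13.0, -13.0, -12.0, -12.0, -12.0, -12.0, -11.0, -11.0, -9.0, 1.0, 1.0, 3.0, 3.0, 4.0, 5.0, 5.0, 5.0, 5.0, 5.0, 6.0, 7.0, 8.0, 8.0] across 2.0
0.16 32 along [-16.0, -15.0, -15.0, -15.0, -14.0, -14.0, -13.0, -13.0, -12.0, -12.0, -12.0, -11.0, -11.0, -11.0, -5.0, -3.0, -2.0, -2.0, -1.0, -1.0, -1.0, -1.0, 1.0, 1.0, 1.0, 1.0, 3.0, 3.0, 3.0, 3.0, 3.0, 4.0] across 1.9
0.17 26 along [-15.0, -15.0, -14.0, -14.0, -13.0, -13.0, -12.0, -11.0, -11.0, -11.0, -11.0, -10.0, -1.0, -1.0, 1.0, 2.0, 2.0, 3.0, 3.0, 3.0, 3.0, 4.0, 5
[... 594 characters left out ...]
0, 6.0, 8.0] across 2.0
0.21 18 along [-12.0, 3.0, 4.0, 5.0, 6.0, 6.0, 6.0, 7.0, 7.0, 8.0, 8.0, 8.0, 8.0, 9.0, 10.0, 11.0, 11.0, 11.0] across 1.7
0.22 16 along [9.0, 9.0, 10.0, 10.0, 11.0, 12.0, 12.0, 13.0, 13.0, 14.0, 14.0, 14.0, 15.0, 16.0, 16.0, 17.0] across 2.8
0.23 27 along [9.0, 12.0, 13.0, 13.0, 13.0, 14.0, 14.0, 15.0, 15.0, 16.0, 17.0, 17.0, 17.0, 17.0, 17.0, 17.0, 18.0, 18.0, 18.0, 18.0, 18.0, 18.0, 19.0, 19.0, 19.0, 19.0, 19.0] across 4.1
0.24 37 along [12.0, 12.0, 13.0, 13.0, 13.0, 14.0, 14.0, 15.0, 15.0, 15.0, 15.0, 15.0, 16.0, 16.0, 16.0, 16.0, 16.0, 16.0, 16.0, 16.0, 16.0, 16.0, 17.0, 17.0, 17.0, 17.0, 17.0, 17.0, 18.0, 18.0, 18.0, 18.0, 19.0, 19.0, 19.0, 19.0, 19.0] across 3.0
```

View pics/g2.png

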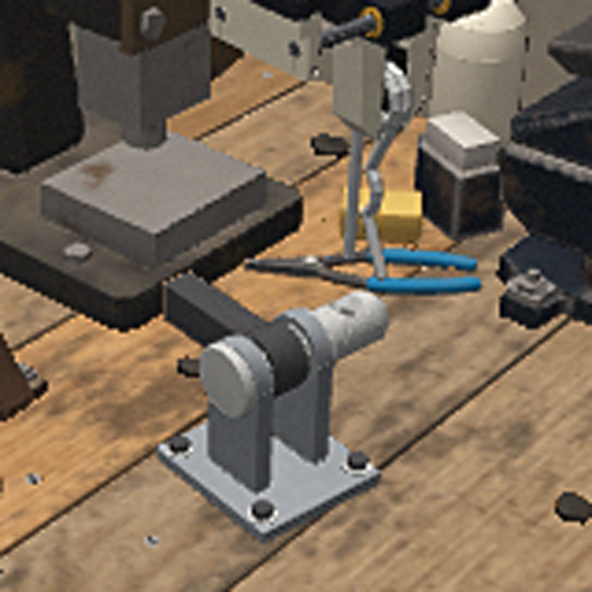

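Straight leg is 15 mm from the tool axis as designed and vertical. The hole appears at crop (348,310), i.e. scene pixel (314,184). I'll check that against the top-view estimate.

```bash
python3 - <<'E'
from h import *
p=vision.get_image("scene");K=p["mtx"];T=p["cam_to_world"]
def ray(u,v,z):
    d=T[:3,:3]@np.array([(u-K[0,2])/K[0,0],-(v-K[1,2])/K[1,1],-1]);o=T[:3,3];return o+d*(z-o[2])/d[2]
g=p["frame"].mean(2)
for v in range(176,194): print(v,g[v,300:328].astype(int).tolist())
print(ray(314,184,.094))
W=world(p);P=W[172:205,296:326].reshape(-1,3);P=P[P[:,2]>.075]
f=np.array([.1736,.985]);n=np.array([.985,-.1736])
t=P[:,:2]@f;s=P[:,:2]@n
print("hole expect t,s",np.array([.4915,-.1555])@f,np.array([.4915,-.1555])@n)
for a in np.arange(t.min(),t.max(),.008):
    k=(t>=a)&(t<a+.008);A=np.c_[s[k],P[k,2]]
    # circle radius 16 fit
    from scipy.optimize import least_squares
    r=least_squares(lambda c:np.hypot(*(A-c).T)-.016,[s[k].mean(),.08],loss="soft_l1",f_scale=.001).x
    print(round(a,4),k.sum(),r.round(4))
E
```

```text
176 [142, 144, 143, 140, 145, 148, 159, 160, 163, 123, 48, 50, 34, 40, 46, 56, 62, 73, 85, 110, 121, 122, 122, 126, 127, 122, 123, 123]
177 [124, 124, 131, 127, 141, 147, 150, 149, 157, 160, 151, 148, 157, 117, 76, 44, 25, 32, 41, 68, 76, 84, 84, 92, 96, 94, 97, 98]
178 [119, 120, 126, 135, 137, 139, 144, 145, 147, 145, 141, 138, 132, 137, 144, 153, 162, 163, 119, 87, 35, 39, 39, 41, 51, 50, 51, 50]
179 [134, 125, 134, 141, 143, 150, 153, 140, 137, 142, 141, 128, 120, 127, 171, 217, 219, 234, 231, 220, 182, 93, 73, 48, 79, 75, 69, 68]
180 [150, 138, 134, 132, 130, 131, 139, 138, 137, 142, 134, 133, 170, 201, 194, 180, 189, 212, 222, 223, 216, 203, 123, 145, 139, 136, 129, 112]
181 [137, 129, 128, 140, 141, 142, 143, 139, 134, 146, 159, 199, 198, 200, 187, 180, 178, 181, 217, 208, 204, 192, 181, 141, 128, 124, 113, 99]
182 [140, 138, 130, 131, 139, 137, 136, 161, 174, 140, 170, 196, 198, 203, 191, 180, 181, 182, 197, 199, 196, 183, 175, 160, 132, 107, 99, 94]
183 [157, 152, 172, 145, 121, 160, 215, 218, 225, 192, 165, 181, 125, 141, 164, 185, 183, 188, 194, 193, 177, 174, 154, 142, 11
[... 1104 characters left out ...]
70, 76, 108, 150, 146, 142, 137]
192 [62, 100, 203, 77, 108, 115, 117, 109, 109, 121, 133, 109, 100, 122, 88, 82, 87, 82, 80, 75, 86, 117, 157, 149, 143, 141, 139, 140]
193 [60, 59, 114, 127, 75, 112, 106, 103, 100, 113, 121, 87, 89, 90, 81, 83, 77, 75, 74, 116, 157, 152, 143, 142, 140, 140, 141, 137]
[ 0.48463377 -0.15246617  0.094     ]
hole expect t,s -0.0678431 0.5111223
-0.0929 17 [0.5095 0.0797]
-0.0849 40 [0.509  0.0807]
-0.0769 59 [0.5074 0.0782]
-0.0689 40 [0.4911 0.105 ]
-0.0609 42 [0.5093 0.0805]
-0.0529 34 [0.5092 0.081 ]
-0.0449 35 [0.5058 0.0851]
-0.0369 74 [0.505  0.0855]
-0.0289 56 [0.507  0.0838]
-0.0209 44 [0.5059 0.0835]
-0.0129 35 [0.5054 0.0827]
-0.0049 5 [0.4739 0.0847]
```

Call:
play_rows:
  increments: "-0.18 -0.09 0.8 0.2 -1;0 0 0.8 0 -1;0 0 0.6 0 -1;0 0 0 0 -1;0 0 0 0 -1"

```text
clock: 7.77
position: [0.4754, -0.154, 0.191]
ee_rot: [-0.276, -3.128, 0.0]
force: [0.4, -0.4, -0.4]
width: 0.141
gripper_force: 60.0
```

```bash
python3 - <<'E'
from h import *
go(.4757,-.1529,.1177,170)
p=vision.get_image("scene");q=vision.get_image("top")
a=cv2.resize(p["frame"][130:220,270:350,::-1],(400,450),interpolation=2);b=cv2.resize(q["frame"][170:260,300:380,::-1],(400,450),interpolation=2)
cv2.imwrite("pics/g3.png",np.hstack([a,b]))
E
```

```text
t 7.77 pos [ 0.4754 -0.154   0.191 ] yaw 169.9 tilt z [-0.002  0.    -1.   ] w 0.141 F [ 0.4 -0.4 -0.4] gf 60.0
delta tool cm [-0.02  0.11  7.33] turn -0.1
```

View pics/g3.png

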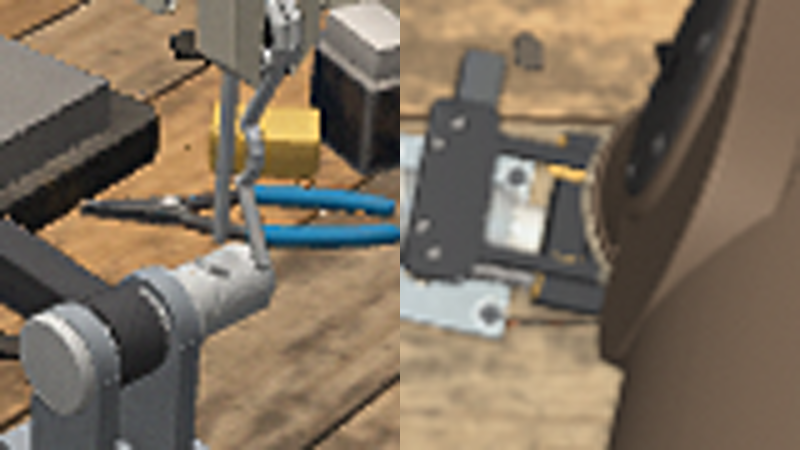

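The left half shows the leg tip at (222,240), just above the hole at (218,268), with the bowed leg hanging on the robot side of the pin. The alignment is good. I'll descend in small steps and watch the force.

Call:
play_rows:
  increments: "-0.02 0.1 0.4 0 -1;0 0 0.4 0 -1;0 0 0.4 0 -1;0 0 0.3 0 -1;0 0 0 0 -1"

```text
clock: 8.28
position: [0.4757, -0.1531, 0.1759]
ee_rot: [-0.277, -3.128, -0.0]
force: [0.0, 0.4, -0.0]
width: 0.14
gripper_force: 60.0
```

```bash
python3 - <<'E'
from h import *
go(.4757,-.1529,.1177,170)
E
```

```text
t 8.28 pos [ 0.4757 -0.1531  0.1759] yaw 169.9 tilt z [-0.001  0.    -1.   ] w 0.14 F [ 0.   0.4 -0. ] gf 60.0
delta tool cm [0.   0.01 5.82] turn -0.1
```

Call:
play_rows:
  increments: "0 0 0.3 0 -1;0 0 0.3 0 -1;0 0 0.3 0 -1;0 0 0 0 -1;0 0 0 0 -1"

```text
clock: 8.7
position: [0.4761, -0.1532, 0.1675]
ee_rot: [-0.277, -3.129, -0.0]
force: [-0.2, 0.9, -0.5]
width: 0.142
gripper_force: 60.0
```

Call:
play_rows:
  increments: "0 0 0.2 0 -1;0 0 0.2 0 -1;0 0 0.2 0 -1;0 0 0 0 -1;0 0 0 0 -1"

```text
clock: 9.12
position: [0.4762, -0.1532, 0.1616]
ee_rot: [-0.277, -3.129, -0.0]
force: [-0.6, -0.3, -0.3]
width: 0.14
gripper_force: 60.0
```

```bash
python3 - <<'E'
from h import *
go(.4757,-.1529,.1177,170)
E
```

```text
t 9.12 pos [ 0.4762 -0.1532  0.1616] yaw 169.9 tilt z [-0.  0. -1.] w 0.14 F [-0.6 -0.3 -0.3] gf 60.0
delta tool cm [0.05 0.02 4.39] turn -0.1
```

Leg tip is at about 74 mm with no force, so it is inside the bore. I'll continue down.

Call:
play_rows:
  increments: "0 0 0.3 0 -1;0 0 0.3 0 -1;0 0 0.3 0 -1;0 0 0.3 0 -1;0 0 0 0 -1"

```text
clock: 9.53
position: [0.4752, -0.153, 0.1488]
ee_rot: [-0.277, -3.127, -0.0]
force: [-2.7, 0.1, 0.4]
width: 0.142
gripper_force: 60.0
```

Call:
play_rows:
  increments: "0 0 0.3 0 -1;0 0 0.3 0 -1;0 0 0.3 0 -1;0 0 0 0 -1;0 0 0 0 -1"

```text
clock: 9.95
position: [0.4751, -0.1529, 0.14]
ee_rot: [-0.276, -3.127, -0.001]
force: [-4.4, 0.3, -0.7]
width: 0.137
gripper_force: 60.0
```

```bash
python3 - <<'E'
from h import *
go(.4757,-.1529,.1177,170)
E
```

```text
t 9.95 pos [ 0.4751 -0.1529  0.14  ] yaw 169.9 tilt z [-0.002  0.001 -1.   ] w 0.137 F [-4.4  0.3 -0.7] gf 60.0
delta tool cm [-0.06  0.01  2.23] turn -0.1
```

Call:
play_rows:
  increments: "0 0 0.3 0 -1;0 0 0.3 0 -1;0 0 0.3 0 -1;0 0 0 0 -1;0 0 0 0 -1"

```text
clock: 10.37
position: [0.4749, -0.1528, 0.1306]
ee_rot: [-0.276, -3.126, -0.001]
force: [-5.1, 0.4, -5.1]
width: 0.141
gripper_force: 60.0
```

Call:
play_rows:
  increments: "0 0 0.3 0 -1;0 0 0.3 0 -1;0 0 0.3 0 -1;0 0 0 0 -1;0 0 0 0 -1"

```text
clock: 10.78
position: [0.4752, -0.1529, 0.1218]
ee_rot: [-0.276, -3.127, -0.0]
force: [-4.1, 0.7, -7.8]
width: 0.14
gripper_force: 60.0
```

```bash
python3 - <<'E'
from h import *
go(.4757,-.1529,.1177,170)
p=vision.get_image("scene")
cv2.imwrite("pics/g4.png",cv2.resize(p["frame"][130:220,270:350,::-1],(533,600),interpolation=2))
E
```

```text
t 10.78 pos [ 0.4752 -0.1529  0.1218] yaw 169.9 tilt z [-0.002  0.    -1.   ] w 0.14 F [-4.1  0.7 -7.8] gf 60.0
delta tool cm [-0.05  0.01  0.41] turn -0.1
```

View pics/g4.png

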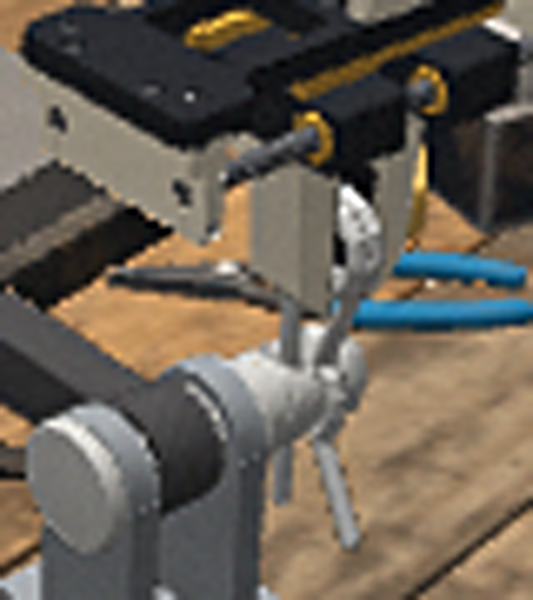

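The straight leg shows below the pin at (283,480), and the bowed leg is wrapped round with its tip at (345,535). The downward pull means it is snapping over. Finishing the last 4 mm.

Call:
play_rows:
  increments: "0 0 0.2 0 -1;0 0 0.2 0 -1;0 0 0 0 -1;0 0 0 0 -1"

```text
clock: 11.17
position: [0.4766, -0.1533, 0.1192]
ee_rot: [0.277, 3.128, 0.0]
force: [-5.4, 2.3, 2.1]
width: 0.143
gripper_force: 60.0
```

```bash
python3 - <<'E'
from h import *
go(.4757,-.1529,.1177,170)
E
```

```text
t 11.17 pos [ 0.4766 -0.1533  0.1192] yaw 169.89 tilt z [ 0.001  0.    -1.   ] w 0.143 F [-5.4  2.3  2.1] gf 60.0
delta tool cm [0.09 0.03 0.15] turn -0.11
```

Call:
play_rows:
  increments: "0 0 0.1 0 -1;0 0 0 0 -1;0 0 0 0 -1;0 0 0 0 -0.6;0 0 0 0 -0.6"

```text
clock: 11.58
position: [0.4785, -0.1537, 0.1188]
ee_rot: [0.276, 3.125, -0.001]
force: [0.7, 0.3, 0.1]
width: 0.192
gripper_force: 0.0
```

Call:
play_rows:
  increments: "0 0 0 0 -0.3;0 0 0 0 -0.3;0 0 0 0 -0.3;0 0 0 0 -0.3;0 0 0 0 -0.3"

```text
clock: 12.0
position: [0.4764, -0.1532, 0.1177]
ee_rot: [0.277, 3.129, -0.0]
force: [0.5, 0.6, 0.3]
width: 0.35
gripper_force: 0.0
```

Call:
play_rows:
  increments: "0 0 -1.5 0 -0.3;0 0 -2 0 -0.3;0 0 -3 0 -0.3;0 0 -3 0 -0.3;0 0 -3 0 -0.3"

```text
clock: 12.42
position: [0.4758, -0.1533, 0.244]
ee_rot: [-0.277, -3.129, 0.0]
force: [0.4, 0.4, 0.2]
width: 0.35
gripper_force: 0.0
```

Call:
play_rows:
  increments: "0 3 -3 0 -0.3;0 4 -3 0 -0.3;0 4 0 0 -0.3;0 4 0 0 -0.3;0 4 0 0 -0.3"

```text
clock: 12.83
position: [0.5085, 0.0285, 0.298]
ee_rot: [0.277, 3.128, 0.001]
force: [1.3, -0.4, 0.4]
width: 0.35
gripper_force: 0.0
```

```bash
python3 - <<'E'
from h import *
go(.4757,-.1529,.1177,170)
p=vision.get_image("scene");r=cut_out("hairpin_clip",p)
for k in r[:2]: 
    W=world(p,k["mask"]);print(k["confidence"],k["point"],W[:,2].max(),np.median(W,0))
q=vision.get_image("top")
a=cv2.resize(p["frame"][130:220,270:350,::-1],(400,450),interpolation=2);b=cv2.resize(q["frame"][170:260,300:380,::-1],(400,450),interpolation=2)
cv2.imwrite("pics/g5.png",np.hstack([a,b]))
E
```

```text
t 12.83 pos [0.5085 0.0285 0.298 ] yaw 169.86 tilt z [ 0.002  0.001 -1.   ] w 0.35 F [ 1.3 -0.4  0.4] gf 0.0
delta tool cm [  0.07 -18.46  18.01] turn -0.14
0.69 [176.0, 319.0] 0.1590414932263879 [ 0.47290848 -0.15093695  0.11338164]
```

View pics/g5.png

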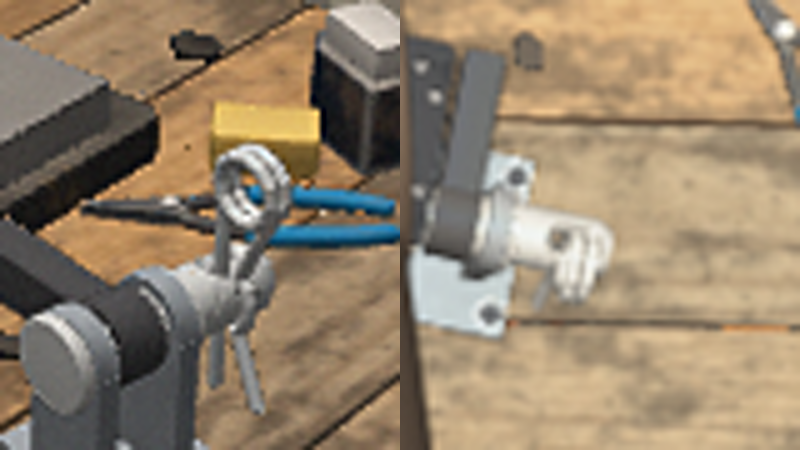

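The clip stands on the pin with both legs below the shank (left half, tips at (215,385) and (260,410)). One quick numeric check of its lean and the small clip before handing in.

```bash
python3 - <<'E'
from h import *
p=vision.get_image("scene");W=world(p,cut_out("hairpin_clip",p)[0]["mask"])
a=np.radians(170);e=np.array([np.cos(a),np.sin(a)]);f=np.array([np.sin(a),-np.cos(a)]);o=np.array([.4905,-.1555])
for z in np.arange(.03,.16,.01):
    Q=W[(abs(W[:,2]-z)<.005)]
    if len(Q): print(round(z,2),len(Q),"along",np.percentile((Q[:,:2]-o)@e*1000,[3,50,97]).round(),"across",np.median((Q[:,:2]-o)@f*1000).round(1))
for r in cut_out("small_clip",p): print(r["confidence"],np.median(world(p,r["mask"]),0))
E
```

```text
0.04 12 along [ 5. 28. 32.] across 1.8
0.05 26 along [ 5. 23. 30.] across 1.9
0.06 26 along [ 5. 20. 24.] across 1.0
0.07 12 along [15. 20. 22.] across 1.9
0.08 9 along [19. 23. 26.] across 1.8
0.09 3 along [21. 24. 24.] across 0.8
0.1 2 along [5. 6. 7.] across 2.3
0.11 17 along [ 2.  6. 25.] across 1.7
0.12 27 along [ 2. 19. 29.] across 2.8
0.13 65 along [ 5. 15. 34.] across 2.9
0.14 45 along [ 4. 31. 36.] across 3.8
0.15 47 along [ 7. 28. 34.] across 4.4
0.55 [0.53343272 0.16254529 0.07781989]
```

```bash
python3 -c "
from h import *
print(job.sign_off())"
```

```text
the job is handed in; nothing more can be done
None
```

The larger clip is pushed onto the pin, upright and released, with its bow measuring closed round the shank; the small clip is still in the rack, and I signed the job off at about 13 s (no verdict was returned).

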